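Draw the filter out of the fume extractor and hold it up to the light

TASK

Check the filter of the solder-fume extractor on the repair bench: lift its hinged cover right back so that it stays open, draw the filter cassette beneath it straight up by its pull until it is clear of the housing, then bring it to the lit LED panel and show it there: upright, face square to the lit face, centred on it, about 8 cm in front of it and touching nothing but the gripper. Finish while still holding it there, steady; leave the panel and the other things on the bench where they are.

Things in the scene. Friction and masses are not known exactly. Their poses are not given: they have to be found in the camera images.
- extractor: Solder-fume extractor, fixed to the bench: an upright box 110 (x) x 190 (y) x 128 high, off-white, round intake grille in its front face (-x), with a dark hinged cover as its whole top (166 high over the closed cover). Origin: centre of its underside; z up. Under the cover the flat top of the box (z = 128) has a slot 24 (x) x 146 (y), centred 20 ahead of the origin (x = -20) and 102 deep, in which the filter cassette stands with 3 clearance all round.
- flap (a joint): Angle of the hinged cover, rad: 0 closed, grows as its front edge swings up and back, 2.0 at its stop. A 130 g shallow cap, 110 x 190 x 38, open below, hinged along the rear top edge of the box. Plain hinge with little friction: let go below about 1.0 it falls shut; let go beyond about 1.25 it falls slowly back to the stop and stays there.
- flap_hinge (a point): Point on the hinge line of the cover, in the middle: 55 behind the extractor's origin (x = +55) and 128 above the bench. The hinge line runs along the extractor's y; axes turn with the cover.
- flap_tab (a point): Point to grip on the cover's finger tab, an upright flat tab 9 thick (x) x 36 wide (y) x 32 tall that stands on the cover near its front edge. The point is 22 above the cover's top face and 10 below the tab's top; seen from the hinge it lies 100 ahead (-x) and 60 up when closed. Axes turn with the cover: x = from front to hinge, y = along the hinge, z = out of the cover's top face.
- cassette_center (a point): Centre of the filter cassette's plate, a loose black frame with grey pleated filter, 18 thick (x) x 140 wide (y) x 100 tall (z), about 190 g (varies), standing upright in the slot below the cover. Origin at the middle of the plate, half-way up; x = normal to its broad faces (both alike), z = up. In the slot it is 76 above the bench.
- cassette_pull (a point): Point to grip on the cassette's pull, a solid grip 12 thick (x) x 44 wide (y) x 34 tall on the middle of the plate's top edge. The point is 74 above the plate's centre, 24 above the plate's top edge and 10 below the pull's top; in the slot it is 150 above the bench and 22 above the flat top of the box. Axes as the cassette's.
- panel_face (a point): Centre of the lit face of the LED light panel: a white lit face 142 wide (y) x 98 tall (z) in a black frame 156 x 112 x 18, standing loose on a round 110 wide, 12 high foot, 186 high over all, 1.1 kg. The point is 130 above the bench, on the lit face; x points into the panel, so the space in front of the lit face is at -x; y along the face, z up.
- phone: bystander: mobile phone 147 x 71 x 8 lying flat; origin under its centre
- board: bystander: bare circuit board 86 x 52, 11 high with its chips, lying flat; origin under its centre
- screw_tray: bystander: open aluminium screw tray 92 x 64 x 18; origin under its centre
- driver: bystander: small screwdriver 150 long, lying along its x axis; origin under its middle
- mouse: bystander: computer mouse 100 x 58 x 32; origin under its centre
- spool: bystander: solder spool, 60 across, 38 high, standing on its flange; origin under its centre
- flux: bystander: small bottle, 44 across, 95 high; origin under its centre

How it is judged (in metres and radians):
On the way, in this order (a step that is already met when the one before it is completed fails the run):
1. the cover is swung open (value of joint flap above 1.4 rad), for 0.2 s.
2. the cassette, held by the gripper, is drawn up clear of the housing (its lower edge above the box) (z of cassette_center in the frame of extractor above 0.18 m and contact force between cassette and the fingers above 0.5 N and contact force between cassette and extractor below 0.1 N), for 0.1 s.
At the end, for the whole second after the job is handed in: Gripper still holds the cassette, at rest, touching neither extractor nor panel: its centre 35-130 mm in front of the lit face and within 35 mm of its centre sideways and in height, square to it within 17 degrees, upright within 15 degrees; cover open beyond 1.4 rad (contact force between cassette and the fingers above 0.5 N and contact force between cassette and extractor below 0.1 N and contact force between cassette and panel below 0.1 N and value of joint flap above 1.4 rad and x of cassette_center in the frame of panel_face between -0.13 and -0.035 m and y of cassette_center in the frame of panel_face between -0.035 and 0.035 m and z of cassette_center in the frame of panel_face between -0.035 and 0.035 m and angle between the x axis of cassette_center and the x axis of panel_face, either way round below 0.3 rad and angle between cassette_center's own z axis and vertical below 0.26 rad and linear speed of cassette below 0.03 m/s); the arm keeps its last pose, push and grip.
It fails at once if the light panel is shifted by more than 20 mm (distance of panel_face from where it was at the start of the episode above 0.02 m).
It fails at once if another thing on the bench is shifted by more than 20 mm (distance of any of phone, board, screw_tray, driver, mouse, spool, flux from where it was at the start of the episode above 0.02 m).
It also fails if it takes over 61 s, if anything falls off the work surface, if the arm or the gripper's body presses on something with over 40 N, if the wrist force passes 120 N, or if a joint passes its speed limit or range.

ROBOT

A 6-joint arm with a two-finger parallel gripper is mounted at the origin on the work surface. World frame = base frame: x ahead of the robot, y to its left, z up, the work surface at z = 0. Lengths are in m, angles in degrees, forces in N, time in s.
With the tool pointing down it reaches from about 0.4 to 0.825 m from the base axis. Payload 7 kg.
Tool frame: the origin (TCP) lies on the centre line of the jaws, within the pads' length; the fingertips stand 19 mm ahead of it and the grasp point (between the pads) is the TCP; z points along the fingers, y is the line along which they close (so a half turn about z gives the same grasp; the last joint's range is limited). The gripper opens to 88 mm and grips with 3 to 60 N. Pads are 19 mm wide; open, the fingers measure 130 mm over their backs; the gripper's body (78 mm by 193 mm) begins 47 mm behind the grasp point.
Start: joints at [88.127, 20.546, 0.682, 0, -70.136, -16.507], TCP at [0.213, 0.641, 0.246] pointing down, gripper open.
Joint ranges: [-176.03, 176.03], [-82.01, 121.73], [-58.28, 71.71], [-173.87, 95.51], [-174.79, -0.11], [-173.66, 173.66]. Speed limits (degrees/s): [136.94, 136.94, 172.46, 180, 180, 180].

INTERFACE

Orientations are given as [roll, pitch, yaw] about the fixed x, y, z axes, in that order (R = Rz(yaw) Ry(pitch) Rx(roll)).
In Python, from plant import get_state, capture, close_job gives the robot as it stands.
- The arm moves only by the tool apply_moves, never from a script. Its argument "targets" is a list of rows, each a list of 7 numbers: the opening, from 0 (shut) to 1 (fully open), then the shift along the tool's x, y, z normalised to -1 to 1, where 1 is 1000 mm, then the turn, a rotation vector about the tool's x, y, z normalised to -1 to 1, where 1 is 90 degrees. In form: [[claw, tx, ty, tz, ax, ay, az], ...]. A call has 1 to 20 rows; each row shifts and turns the commanded pose from where the row before left it, along the tool's axes as they then stand; what a row does not reach is not made up. A row lasts 1/12 s, in which the tool goes at most 41.7 mm and 7.16 degrees, less where a joint would pass 70% of its speed; a pose out of reach is approached as far as the arm can. A call with a number of a shift or a turn outside -1 to 1 is refused whole. A call with a gripper value outside its range is refused whole. The fingers move at their own pace and stop on an object; "newtons" is the grip in N (left out, the last holds). Time passes only in rows, so rows that do not move let the fingers close. It gives the time, the measured TCP pose, the force, the opening and the grip force at its end, in the units of the state.
- get_state(): the state, without advancing time (a new reading comes with each control period).
- capture(name): name is "scene" or "top"; returns a dict with "frame" (384x512x3 uint8, red, green, blue), "range_z" (384x512 float32, m along the optical axis (not along the pixel's ray), 0 where there is no reading), "camera_matrix" (3x3 intrinsics, pixels), "k1" (the pictures are not rectified: a ray, as slopes to the right and down, at radius r is drawn at 1 + k1 r^2 times it, then the intrinsics apply), "T" (4x4, takes a point from camera to world coordinates). Camera axes: x right, y down, z forward; pixel columns grow to the right and rows downward; lengths in m; the calibration is good to about 2 mm. A picture is of the moment at which its call begins.
- close_job(): hands the job in; it is judged then, once.
The state is a dict: "time_s": time; "joints": joint angles; "qd": joint speeds; "joint_torque": joint torques, N m; "tcp_pos": TCP position; "eef_rot": TCP orientation; "contact_force": force on the tool from outside, world axes, zero at the start; "moment": the same for the moment, N m; "gripper_width": finger opening in m; "gripper_force": force on a finger pad.
Only numpy, scipy, OpenCV 4.12 (cv2) and the standard library are available. Lean on these libraries where they do the work, as an engineer would, in place of code of your own. Each camera call takes 0.05 s, during which the arm holds its last target. There are 200 camera calls.

## Working session

There is one attempt and no reset: what is moved stays moved. The work goes in short steps, Python scripts to look and compute and a tool call to move; the robot and the scene stay as the last step left them, time stands still between calls to the robot, and variables do not carry over. Pictures are saved under pics/ and viewed, at most 10 in all, crops included, and the job is handed in when it is done.

Besides the shell and the picture viewer there is one more tool, called after ">>>" as name([rows], argument=value, ...), one row to a line, values as JSON. apply_moves: Moves the arm, as the interface text tells. Scaled input: -1 to 1 covers 1000 mm each way for a shift and 90 degrees each way for a turn. Its arguments: {"type":"object","properties":{"targets":{"type":"array","items":{"type":"array","items":{"type":"number"}}},"newtons":{"type":"number"}},"required":["targets"]}

```bash
ls; mkdir -p pics
cat > h.py <<'E'
import numpy as np, cv2, pickle
from plant import get_state, capture, close_job
def world(c):
    h,w=c["range_z"].shape; K=c["camera_matrix"]
    v,u=np.mgrid[0:h,0:w].astype(float)
    d=np.array([c["k1"],0,0,0,0],float)
    p=cv2.undistortPoints(np.stack([u,v],-1).reshape(-1,1,2),K,d).reshape(h,w,2)
    z=c["range_z"]; P=np.stack([p[...,0]*z,p[...,1]*z,z],-1)
    W=P@c["T"][:3,:3].T+c["T"][:3,3]; W[z==0]=np.nan
    return W
def save(c,n): cv2.imwrite(f"pics/{n}.png",c["frame"][...,::-1])
E
python3 - <<'E'
from h import *
for n in("scene","top"):
    c=capture(n); save(c,n+"0"); np.savez(n+"0.npz",W=world(c),f=c["frame"]); print(n,c["T"].round(3),c["camera_matrix"],c["k1"])
print(get_state())
E
```

```text
pics
scene [[-0.332  0.698 -0.634  1.34 ]
 [ 0.943  0.244 -0.225  0.305]
 [-0.002 -0.673 -0.739  1.104]
 [ 0.     0.     0.     1.   ]] [[441.12434324   0.         254.95028298]
 [  0.         441.12434324 191.87420988]
 [  0.           0.           1.        ]] -0.11425591301166026
top [[-0.006 -0.984  0.179  0.297]
 [-1.     0.004 -0.008  0.026]
 [ 0.007 -0.179 -0.984  1.403]
 [ 0.     0.     0.     1.   ]] [[447.02113188   0.         251.45122875]
 [  0.         447.02113188 194.99889284]
 [  0.           0.           1.        ]] -0.09576396912286557
{'time_s': 0.1, 'joints': array([ 8.81270723e+01,  2.05872555e+01,  6.39650719e-01, -1.74812484e-02,
       -7.01356868e+01, -1.65068129e+01]), 'qd': array([-0.07591211, -0.03966795,  0.16483914,  0.07677419, -0.0005682 ,
       -0.05374678]), 'joint_torque': array([-1.18322569e-03, -5.84160841e+01,  2.93751955e+01,  7.01562926e+00,
        1.01806229e-02, -5.27700149e-05]), 'tcp_pos': array([0.21273345, 0.64017633, 0.24472278]), 'eef_rot': array([ 1.79915471e+02, -7.91060678e-03, -1.83856868e+01]), 'contact_force': array([ 0.28560396, -0.80708879, -0.33474652]), 'moment': array([0.00628509, 0.00954612, 0.03745386]), 'gripper_force': 0.0, 'gripper_width': 0.08779150123112757}
```

View pics/scene0.png

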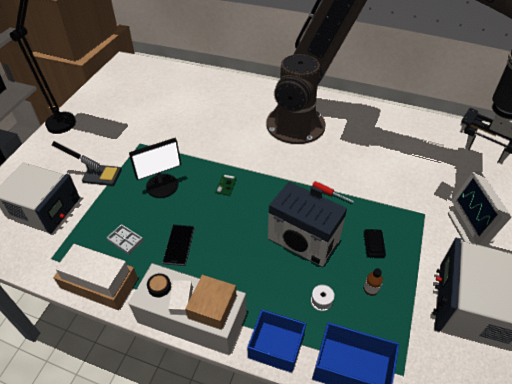

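View pics/top0.png

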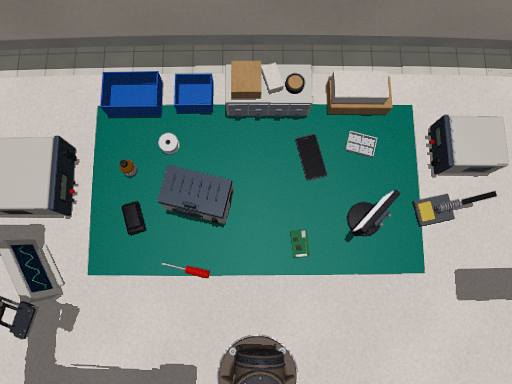

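Run:
```python
from h import *
s=np.load("scene0.npz");t=np.load("top0.npz")
a=cv2.resize(s["f"][165:275,250:400],(600,440),interpolation=cv2.INTER_CUBIC)[:, :400] if 0 else cv2.resize(s["f"][170:270,255:355],(400,400),interpolation=2)
b=cv2.resize(t["f"][145:245,147:247],(400,400),interpolation=2)
cv2.imwrite("pics/crop.png",np.hstack([a,b])[...,::-1])
W=t["W"]
for n,(u,v) in dict(phone=(311,157),board=(300,243),tray=(361,143),driver=(190,270),mouse=(134,217),spool=(169,142),flux=(127,168),panelfoot=(362,220),tab=(190,206)).items(): print(n,W[v,u].round(3))
W=s["W"]
for p in [(155,158),(317,193),(295,240)]: print(p,W[p[1],p[0]].round(3))
```

```text
phone [ 0.674 -0.178  0.011]
board [ 0.398 -0.136  0.009]
tray [ 0.719 -0.342  0.019]
driver [0.316 0.204 0.023]
mouse [0.479 0.38  0.033]
spool [0.718 0.277 0.038]
flux [0.625 0.398 0.073]
panelfoot [ 0.458 -0.312  0.097]
tab [0.489 0.187 0.181]
(155, 158) [ 0.484 -0.338  0.143]
(317, 193) [0.504 0.191 0.191]
(295, 240) [0.599 0.162 0.079]
```

View pics/crop.png

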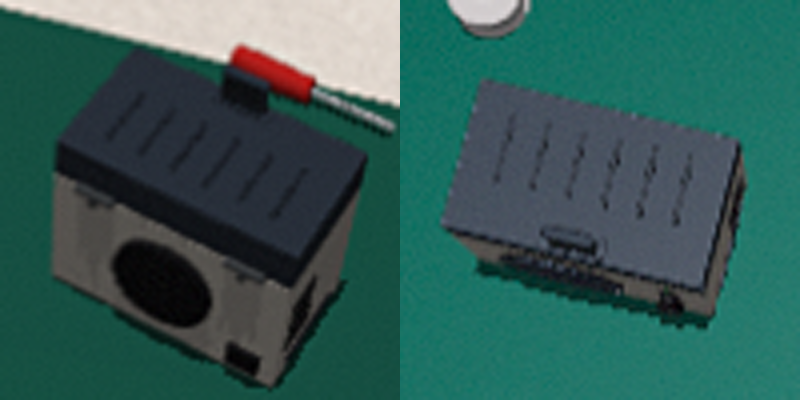

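Run:
```python
from h import *
for n in("scene","top"):
    d=np.load(n+"0.npz");W=d["W"];f=d["f"].astype(int)
    reg=(W[...,0]>.38)&(W[...,0]<.75)&(W[...,1]>.03)&(W[...,1]<.35)
    m=reg&(abs(W[...,2]-.166)<.006); P=W[m]
    r=cv2.minAreaRect(P[:,:2].astype(np.float32)); b=cv2.boxPoints(r)
    print(n,"cover z",np.median(P[:,2]),"c",np.round(r[0],4),np.round(r[1],4),r[2],b.round(3).tolist())
    Q=W[reg&(W[...,2]>.18)]; print(" tab",len(Q),Q.mean(0).round(4),Q.min(0).round(3),Q.max(0).round(3))
    m=(f.min(-1)>200)&(W[...,0]>.3)&(W[...,0]<.65)&(W[...,1]<-.2)&(W[...,1]>-.47)&(W[...,2]>.06)
    k,l,st,_=cv2.connectedComponentsWithStats(m.astype(np.uint8)); j=1+st[1:,4].argmax()
    e=cv2.erode((l==j).astype(np.uint8),np.ones((3,3)))>0
    P=W[l==j];Pe=W[e] if e.sum()>50 else P
    c=Pe.mean(0);_,_,vt=np.linalg.svd(Pe-c);nn=vt[2]
    print(" panel",len(P),c.round(4),"n",nn.round(3),"yaw",np.degrees(np.arctan2(nn[1],nn[0])),"ext",P.min(0).round(3),P.max(0).round(3))
    Q=W[(W[...,0]>.3)&(W[...,0]<.65)&(W[...,1]<-.2)&(W[...,1]>-.47)&(W[...,2]>.005)&(W[...,2]<.02)]
    q=cv2.minEnclosingCircle(Q[:,:2].astype(np.float32)); print(" foot",q)
```

```text
scene cover z 0.16618554144112907 c [0.5375 0.1742] [0.1937 0.1157] 76.8846435546875 [[0.45899999141693115, 0.09300000220537186], [0.5720000267028809, 0.06700000166893005], [0.6159999966621399, 0.2549999952316284], [0.503000020980835, 0.28200000524520874]]
 tab 79 [0.4965 0.186  0.1917] [0.487 0.168 0.181] [0.504 0.203 0.202]
 panel 999 [ 0.4813 -0.3372  0.1322] n [ 0.695  0.719 -0.002] yaw 45.94702057875444 ext [ 0.424 -0.388  0.074] [ 0.534 -0.286  0.183]
 foot ((0.4906810522079468, -0.3256327509880066), 0.20027412474155426)
top cover z 0.1667708966477255 c [0.5366 0.178 ] [0.192 0.108] 76.1606216430664 [[0.460999995470047, 0.09799999743700027], [0.5659999847412109, 0.07199999690055847], [0.6119999885559082, 0.257999986410141], [0.5070000290870667, 0.2840000092983246]]
 tab 58 [0.4933 0.1881 0.1959] [0.486 0.171 0.181] [0.5   0.207 0.205]
 panel 155 [ 0.4786 -0.3322  0.1443] n [-0.696 -0.718 -0.005] yaw -134.12394836810236 ext [ 0.429 -0.384  0.092] [ 0.529 -0.284  0.184]
 foot ((0.4747909903526306, -0.3340838849544525), 0.21935340762138367)
```

```bash
cat >> h.py <<'E'
from scipy.spatial.transform import Rotation as R
def go(pos,yaw=None):
    "tool-frame shift (norm.) and turn about tool z (norm.) to reach pos/yaw, tool down"
    s=get_state(); M=R.from_euler("xyz",s["eef_rot"],degrees=True)
    d=M.inv().apply(np.array(pos)-s["tcp_pos"])
    tgt=M if yaw is None else R.from_euler("xyz",[180,0,yaw],degrees=True)
    r=(M.inv()*tgt).as_rotvec(degrees=True)
    print("t",s["time_s"],"pos",s["tcp_pos"].round(4),"rot",s["eef_rot"].round(2),"w",round(s["gripper_width"],4),"gf",round(s["gripper_force"],1),"F",s["contact_force"].round(1))
    print("shift(norm)",d.round(4),"rot deg",r.round(2),"norm",(r/90).round(4))
E
python3 - <<'E'
from h import *
W=np.load("top0.npz")["W"]
for y0 in np.arange(.2,.75,.1):
    print(y0,[ (round(float(np.nanmax(W[...,2][m])),2) if (m:=(abs(W[...,0]-x-.05)<.05)&(abs(W[...,1]-y0-.05)<.05)&~np.isnan(W[...,2])).any() else None) for x in np.arange(.1,.75,.1)])
go([.4935,.1865,.30],-13.5)
E
```

```text
0.2 [0.01, 0.01, 0.03, 0.2, 0.2, 0.17, 0.05]
0.30000000000000004 [0.01, 0.01, 0.01, 0.04, 0.04, 0.1, 0.04]
0.4000000000000001 [0.01, 0.01, 0.01, 0.04, 0.04, 0.1, 0.01]
0.5000000000000001 [0.34, 0.34, 0.01, 0.15, 0.15, 0.15, 0.15]
0.6000000000000001 [0.34, 0.35, 0.18, 0.15, 0.15, 0.15, 0.14]
0.7000000000000002 [0.01, 0.16, 0.18, 0.14, 0.15, 0.15, 0.14]
t 0.1 pos [0.2127 0.6402 0.2447] rot [ 1.7992e+02 -1.0000e-02 -1.8390e+01] w 0.0878 gf 0.0 F [ 0.3 -0.8 -0.3]
shift(norm) [ 0.4095  0.342  -0.0547] rot deg [ 0.08 -0.   -4.89] norm [ 0.0009 -0.     -0.0543]
```

>>> apply_moves([
  [1,0,0,-0.0275,0,0,0],
  [1,0,0,-0.0275,0,0,0],
  [1,0.0241,0.0201,0,0,0,0],
  [1,0.0241,0.0201,0,0,0,0],
  [1,0.0241,0.0201,0,0,0,0],
  [1,0.0241,0.0201,0,0,0,0],
  [1,0.0241,0.0201,0,0,0,0],
  [1,0.0241,0.0201,0,0,0,0],
  [1,0.0241,0.0201,0,0,0,0],
  [1,0.0241,0.0201,0,0,0,0],
  [1,0.0241,0.0201,0,0,0,0],
  [1,0.0241,0.0201,0,0,0,0],
  [1,0.0241,0.0201,0,0,0,0],
  [1,0.0241,0.0201,0,0,0,0],
  [1,0.0241,0.0201,0,0,0,0],
  [1,0.0241,0.0201,0,0,0,0],
  [1,0.0241,0.0201,0,0,0,0],
  [1,0.0241,0.0201,0,0,0,0],
  [1,0.0241,0.0201,0,0,0,0],
  [1,0,0,0,0,0,-0.0543],
])

```text
time_s: 1.77
tcp_pos: [0.4953, 0.1834, 0.3002]
eef_rot: [179.9, 0.0, -13.7]
contact_force: [-0.0, 1.3, 1.1]
gripper_width: 0.0878
gripper_force: 0.0
```

Run:
```python
from h import *
go([.4935,.1865,.30],-13.5)
c=capture("scene");f=c["frame"];t=capture("top")["frame"]
cv2.imwrite("pics/a1.png",np.hstack([cv2.resize(f[90:240,230:380],(400,400)),cv2.resize(t[120:270,127:277],(400,400))])[...,::-1])
```

```text
t 1.7667 pos [0.4953 0.1834 0.3002] rot [ 1.7992e+02  2.0000e-02 -1.3740e+01] w 0.0878 gf 0.0 F [-0.   1.3  1.1]
shift(norm) [-0.0025 -0.0026  0.0002] rot deg [ 0.08  0.02 -0.24] norm [ 0.0009  0.0002 -0.0026]
```

View pics/a1.png

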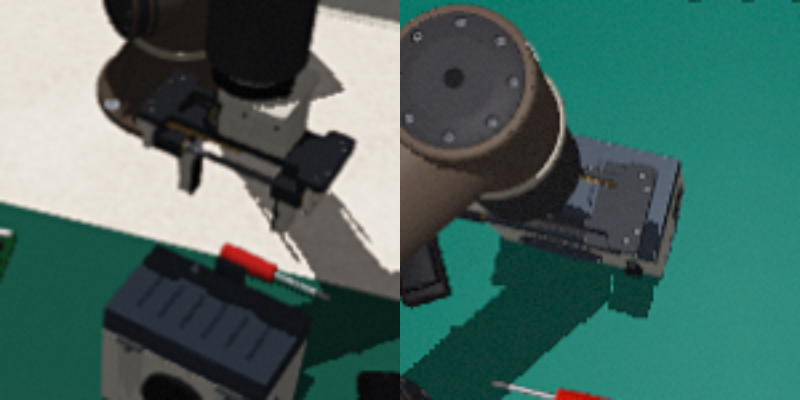

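>>> apply_moves([
  [1,-0.0025,-0.0026,0.02,0,0,0],
  [1,0,0,0.03,0,0,0],
  [1,0,0,0.03,0,0,0],
  [1,0,0,0.02,0,0,0],
  [1,0,0,0.009,0,0,0],
  [0.2,0,0,0,0,0,0],
  [0.2,0,0,0,0,0,0],
  [0.2,0,0,0,0,0,0],
  [0.2,0,0,0,0,0,0],
  [0.2,0,0,0,0,0,0],
  [0.2,0,0,0,0,0,0],
  [0.2,0,0,0,0,0,0],
  [0.2,0,0,0,0,0,0],
], newtons=15)

```text
time_s: 2.95
tcp_pos: [0.4922, 0.1902, 0.1919]
eef_rot: [-180.0, -0.0, -13.5]
contact_force: [0.3, -0.8, 0.0]
gripper_width: 0.0399
gripper_force: 0.1
```

Run:
```python
import numpy as np
th=np.linspace(0,1.5,13)
a=55-(100*np.cos(th)-63*np.sin(th)); z=128+100*np.sin(th)+63*np.cos(th)
print(np.diff(a).round(1),np.diff(z).round(1))
```

```text
[ 8.6 10.1 11.3 12.4 13.3 14.  14.5 14.7 14.7 14.5 14.1 13.4] [12.  10.8  9.5  8.   6.4  4.7  2.9  1.  -0.8 -2.6 -4.4 -6.1]
```

>>> apply_moves([
  [0.2,0,0,0,0,0,0],
  [0.2,0,0,0,0,0,0],
  [0.2,0,0,0,0,0,0],
  [0.2,0,0,0,0,0,0],
])

```text
time_s: 3.28
tcp_pos: [0.4917, 0.1885, 0.1917]
eef_rot: [179.8, 0.0, -13.5]
contact_force: [-0.7, -6.2, 3.4]
gripper_width: 0.0358
gripper_force: 15.0
```

>>> apply_moves([
  [0.2,0,0.001,0,0,0,0],
  [0.2,0.0086,0,-0.012,0,0,0],
  [0.2,0.0101,0,-0.0108,0,0,0],
  [0.2,0.0113,0,-0.0095,0,0,0],
  [0.2,0.0124,0,-0.008,0,0,0],
  [0.2,0.0133,0,-0.0064,0,0,0],
  [0.2,0,0,0,0,0,0],
])

```text
time_s: 3.87
tcp_pos: [0.5469, 0.1747, 0.2395]
eef_rot: [179.9, 0.0, -13.5]
contact_force: [-6.7, -3.6, 11.5]
gripper_width: 0.0358
gripper_force: 15.0
```

>>> apply_moves([
  [0.2,0.014,0,-0.0062,0,0,0],
  [0.2,0.0145,0,-0.0029,0,0,0],
  [0.2,0.0147,0,-0.001,0,0,0],
  [0.2,0.0147,0,0.0008,0,0,0],
  [0.2,0.0145,0,0.0026,0,0,0],
  [0.2,0.0141,0,0.0044,0,0,0],
  [0.2,0.0134,0,0.0061,0,0,0],
  [0.2,0,0,0,0,0,0],
  [0.2,0,0,0,0,0,0],
])

```text
time_s: 4.62
tcp_pos: [0.6442, 0.1506, 0.2344]
eef_rot: [179.8, -0.0, -13.6]
contact_force: [1.2, -7.1, 3.0]
gripper_width: 0.0359
gripper_force: 15.0
```

Run:
```python
from h import *
go([.64,.152,.3])
c=capture("scene");f=c["frame"]
cv2.imwrite("pics/a2.png",cv2.resize(f[110:280,220:390],(500,500))[...,::-1])
```

```text
t 4.6167 pos [0.6442 0.1506 0.2344] rot [ 1.7982e+02 -3.0000e-02 -1.3580e+01] w 0.0359 gf 15.0 F [ 1.2 -7.1  3. ]
shift(norm) [-0.0043 -0.0002 -0.0656] rot deg [0. 0. 0.] norm [0. 0. 0.]
```

View pics/a2.png

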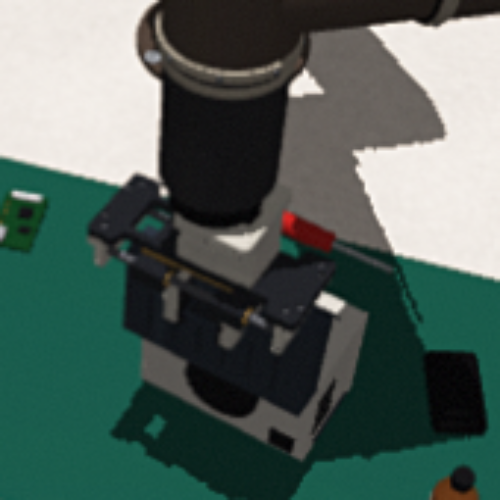

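>>> apply_moves([
  [1,0,0,0,0,0,0],
  [1,0,0,0,0,0,0],
  [1,0,0,0,0,0,0],
  [1,0,0,0,0,0,0],
  [1,0,0,0,0,0,0],
  [1,0,0,0,0,0,0],
  [1,0,0,-0.03,0,0,0],
  [1,0,0,-0.03,0,0,0],
  [1,0,0,-0.03,0,0,0],
  [1,-0.035,0,0,0,0,0],
  [1,-0.035,0,0,0,0,0],
  [1,-0.035,0,0,0,0,0],
  [1,-0.035,0,0,0,0,0],
  [1,-0.035,0,0,0,0,0],
  [1,-0.035,0,0,0,0,0],
  [1,-0.035,0,0,0,0,0],
  [1,0,0,0,0,0,0],
])

```text
time_s: 6.08
tcp_pos: [0.4007, 0.2106, 0.3254]
eef_rot: [-179.8, 0.0, -13.3]
contact_force: [-0.7, -1.0, -0.9]
gripper_width: 0.0876
gripper_force: 0.0
```

Run:
```python
from h import *
go([.5175,.1807,.3],-13.5)
c=capture("scene");f=c["frame"];t=capture("top")
np.savez("s1.npz",W=world(c),f=f);np.savez("t1.npz",W=world(t),f=t["frame"])
cv2.imwrite("pics/a3.png",np.hstack([cv2.resize(f[120:270,230:380],(400,400)),cv2.resize(t["frame"][120:270,127:277],(400,400))])[...,::-1])
```

```text
t 6.0833 pos [0.4007 0.2106 0.3254] rot [-1.7983e+02  1.0000e-02 -1.3330e+01] w 0.0876 gf 0.0 F [-0.7 -1.  -0.9]
shift(norm) [0.1205 0.0022 0.0254] rot deg [-0.17  0.01  0.17] norm [-0.0019  0.0001  0.0018]
```

View pics/a3.png

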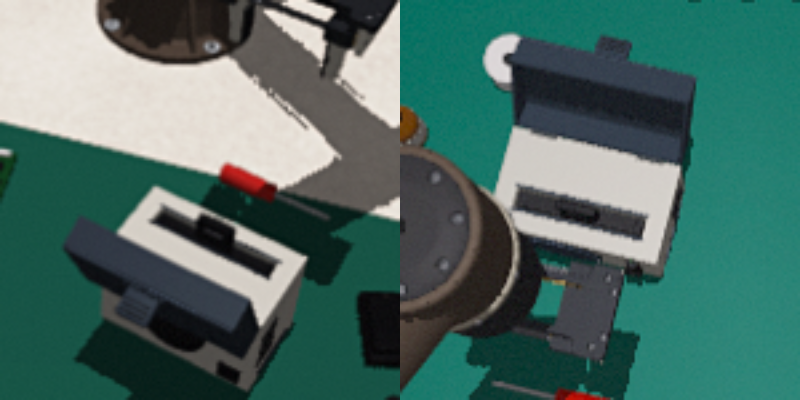

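Cover is fully back; the pull is visible at crop (215,230) in the scene view and (578,212) in the top view. I'll measure it.

Run:
```python
from h import *
for n in("s1","t1"):
    d=np.load(n+".npz");W=d["W"]
    P=W[(np.hypot(W[...,0]-.5175,W[...,1]-.181)<.045)&(W[...,2]>.133)&(W[...,2]<.18)]
    T=P[P[:,2]>P[:,2].max()-.006]
    print(n,len(P),P.mean(0).round(4),P[:,2].max(),"top",T.mean(0).round(4),cv2.minAreaRect(P[:,:2].astype(np.float32)),cv2.minAreaRect(T[:,:2].astype(np.float32)))
```

```text
s1 134 [0.5212 0.1797 0.1506] 0.16276318545466095 top [0.5185 0.179  0.1597] ((0.5187706351280212, 0.18723584711551666), (0.07333239912986755, 0.020778916776180267), 89.72599792480469) ((0.5183576345443726, 0.17951378226280212), (0.0417700856924057, 0.014047302305698395), 79.31019592285156)
t1 118 [0.5179 0.1813 0.1496] 0.1677967456199383 top [0.5175 0.1836 0.1633] ((0.5192918181419373, 0.17753365635871887), (0.07484441250562668, 0.07269075512886047), 69.4114761352539) ((0.5184472799301147, 0.18255645036697388), (0.04079707711935043, 0.010492551140487194), 77.47638702392578)
```

>>> apply_moves([
  [1,0.03,0.0005,0,-0.0019,0,0.0018],
  [1,0.03,0,0,0,0,0],
  [1,0.03,0,0,0,0,0],
  [1,0.0305,0,0,0,0,0],
  [1,0,0,0,0,0,0],
  [1,0,0,0,0,0,0],
])

```text
time_s: 6.68
tcp_pos: [0.5237, 0.1803, 0.3228]
eef_rot: [179.7, 0.1, -13.8]
contact_force: [-0.5, -0.2, -1.0]
gripper_width: 0.0881
gripper_force: 0.0
```

Run:
```python
from h import *
go([.518,.181,.152],-13.5)
```

```text
t 6.6833 pos [0.5237 0.1803 0.3228] rot [ 1.797e+02  1.000e-01 -1.384e+01] w 0.0881 gf 0.0 F [-0.5 -0.2 -1. ]
shift(norm) [-0.0054 -0.0003  0.1708] rot deg [ 0.3   0.1  -0.34] norm [ 0.0033  0.0011 -0.0038]
```

>>> apply_moves([
  [1,-0.0054,0,0.02,0.0033,0.0011,-0.003],
  [1,0,0,0.03,0,0,0],
  [1,0,0,0.03,0,0,0],
  [1,0,0,0.03,0,0,0],
  [1,0,0,0.02,0,0,0],
  [1,0,0,0.01,0,0,0],
  [1,0,0,0,0,0,0],
  [1,0,0,0,0,0,0],
])

```text
time_s: 7.35
tcp_pos: [0.5172, 0.1828, 0.1851]
eef_rot: [-179.9, -0.1, -13.4]
contact_force: [-0.9, 0.3, 0.4]
gripper_width: 0.0877
gripper_force: 0.0
```

Run:
```python
from h import *
go([.518,.181,.152],-13.5)
```

```text
t 7.35 pos [0.5172 0.1828 0.1851] rot [-1.7988e+02 -1.2000e-01 -1.3360e+01] w 0.0877 gf 0.0 F [-0.9  0.3  0.4]
shift(norm) [0.0011 0.0016 0.0331] rot deg [-0.12 -0.12  0.14] norm [-0.0013 -0.0014  0.0015]
```

>>> apply_moves([
  [1,0.0005,0.0008,0.015,0,0,0],
  [1,0,0,0.012,0,0,0],
  [1,0,0,0.006,0,0,0],
  [0.3,0,0,0,0,0,0],
  [0.3,0,0,0,0,0,0],
  [0.3,0,0,0,0,0,0],
  [0.3,0,0,0,0,0,0],
  [0.3,0,0,0,0,0,0],
  [0.3,0,0,0,0,0,0],
  [0.3,0,0,0,0,0,0],
  [0.3,0,0,0,0,0,0],
  [0.3,0,0,0,0,0,0],
  [0.3,0,0,0,0,0,0],
  [0.3,0,0,0,0,0,0],
], newtons=35)

```text
time_s: 8.52
tcp_pos: [0.5174, 0.1819, 0.1517]
eef_rot: [-179.9, -0.1, -13.4]
contact_force: [-1.1, 0.8, 2.4]
gripper_width: 0.0438
gripper_force: 35.0
```

>>> apply_moves([
  [0.3,0,0,-0.005,0,0,0],
  [0.3,0,0,-0.01,0,0,0],
  [0.3,0,0,-0.01,0,0,0],
  [0.3,0,0,-0.01,0,0,0],
  [0.3,0,0,-0.01,0,0,0],
  [0.3,0,0,-0.01,0,0,0],
  [0.3,0,0,-0.01,0,0,0],
  [0.3,0,0,-0.01,0,0,0],
  [0.3,0,0,-0.01,0,0,0],
  [0.3,0,0,-0.01,0,0,0],
  [0.3,0,0,-0.01,0,0,0],
  [0.3,0,0,-0.01,0,0,0],
  [0.3,0,0,-0.015,0,0,0],
  [0.3,0,0,-0.015,0,0,0],
  [0.3,0,0,-0.01,0,0,0],
  [0.3,0,0,-0.005,0,0,0],
  [0.3,0,0,0,0,0,0],
  [0.3,0,0,0,0,0,0],
  [0.3,0,0,0,0,0,0],
])

```text
time_s: 10.1
tcp_pos: [0.5165, 0.1814, 0.3105]
eef_rot: [-179.9, -0.0, -13.4]
contact_force: [0.3, 0.4, -1.5]
gripper_width: 0.0435
gripper_force: 35.0
```

Run:
```python
from h import *
go([.537,-.280,.312],-134)
c=capture("scene");f=c["frame"]
cv2.imwrite("pics/a4.png",cv2.resize(f[90:260,220:390],(500,500))[...,::-1])
```

```text
t 10.1 pos [0.5165 0.1814 0.3105] rot [-1.7993e+02 -3.0000e-02 -1.3390e+01] w 0.0435 gf 35.0 F [ 0.3  0.4 -1.5]
shift(norm) [ 0.1268  0.4441 -0.002 ] rot deg [-7.0000e-02  6.0000e-02  1.2061e+02] norm [-8.0000e-04  7.0000e-04  1.3401e+00]
```

View pics/a4.png

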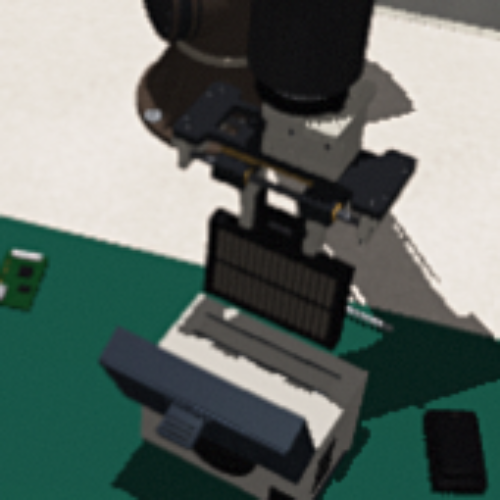

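>>> apply_moves([
  [0.3,0,0,-0.015,0,0,0],
  [0.3,0,0.01,-0.015,0,0,0],
  [0.3,0,0.025,0,0,0,0],
  [0.3,0,0.025,0,0,0,0],
  [0.3,0,0.025,0,0,0,0],
  [0.3,0,0.025,0,0,0,0],
  [0.3,0,0.025,0,0,0,0],
  [0.3,0,0.025,0,0,0,0],
  [0.3,0,0.025,0,0,0,0],
  [0.3,0,0.025,0,0,0,0],
  [0.3,0,0.025,0,0,0,0],
  [0.3,0,0.015,0,0,0,0],
  [0.3,0.02,0.02,0,0,0,0],
  [0.3,0.025,0.02,0,0,0,0],
  [0.3,0.025,0.02,0,0,0,0],
  [0.3,0.025,0.02,0,0,0,0],
  [0.3,0.025,0.02,0,0,0,0],
  [0.3,0.025,0.015,0,0,0,0],
  [0.3,0.022,0.01,0,0,0,0],
  [0.3,0,0,0,0,0,0],
])

```text
time_s: 11.82
tcp_pos: [0.5947, -0.2246, 0.3379]
eef_rot: [-179.9, 0.1, -13.5]
contact_force: [0.3, 0.6, -3.5]
gripper_width: 0.0438
gripper_force: 35.0
```

>>> apply_moves([
  [0.3,0,0,0,0,0,0.03],
  [0.3,0,0,0,0,0,0.06],
  [0.3,0,0,0,0,0,0.075],
  [0.3,0,0,0,0,0,0.075],
  [0.3,0,0,0,0,0,0.075],
  [0.3,0,0,0,0,0,0.075],
  [0.3,0,0,0,0,0,0.075],
  [0.3,0,0,0,0,0,0.075],
  [0.3,0,0,0,0,0,0.075],
  [0.3,0,0,0,0,0,0.075],
  [0.3,0,0,0,0,0,0.075],
  [0.3,0,0,0,0,0,0.075],
  [0.3,0,0,0,0,0,0.075],
  [0.3,0,0,0,0,0,0.075],
  [0.3,0,0,0,0,0,0.075],
  [0.3,0,0,0,0,0,0.075],
  [0.3,0,0,0,0,0,0.075],
  [0.3,0,0,0,0,0,0.075],
  [0.3,0,0,0,0,0,0.05],
  [0.3,0,0,0,0,0,0],
])

```text
time_s: 13.48
tcp_pos: [0.5923, -0.2218, 0.3401]
eef_rot: [180.0, 0.1, -134.2]
contact_force: [0.1, -0.6, -1.5]
gripper_width: 0.0435
gripper_force: 35.0
```

Run:
```python
from h import *
go([.592,-.222,.206],-134)
c=capture("scene");t=capture("top");print(get_state()["joints"].round(1))
for n,c in(("s",c),("t",t)):
    W=world(c); W=W[np.isfinite(W[...,2])]
    s=get_state()["tcp_pos"]
    P=W[(np.hypot(W[:,0]-s[0],W[:,1]-s[1])<.085)&(W[:,2]<s[2]-.028)&(W[:,2]>s[2]-.12)]
    if len(P)>30:
        m=P.mean(0);v=np.linalg.svd(P-m)[2][2];print(n,len(P),m.round(4),v.round(3),np.degrees(np.arctan2(v[1],v[0])),P.min(0).round(3),P.max(0).round(3))
```

```text
t 13.4833 pos [ 0.5923 -0.2218  0.3401] rot [ 1.7995e+02  1.2000e-01 -1.3419e+02] w 0.0435 gf 35.0 F [ 0.1 -0.6 -1.5]
shift(norm) [ 6.000e-04 -1.000e-04  1.341e-01] rot deg [ 0.05  0.12 -0.19] norm [ 0.0005  0.0013 -0.0021]
[ -2.9  14.1   3.8  -0.1 -79.7 -40.8]
s 1296 [ 0.5987 -0.2198  0.2675] [ 0.708  0.706 -0.011] 44.92701705373434 [ 0.537 -0.278  0.22 ] [ 0.651 -0.166  0.312]
t 71 [ 0.5439 -0.1752  0.2678] [0.748 0.663 0.01 ] 41.55446907744662 [ 0.536 -0.26   0.224] [ 0.622 -0.166  0.312]
```

>>> apply_moves([
  [0.3,0,0,0.014,0,0,0],
  [0.3,0,0,0.02,0,0,0],
  [0.3,0,0,0.02,0,0,0],
  [0.3,0,0,0.02,0,0,0],
  [0.3,0,0,0.02,0,0,0],
  [0.3,0,0,0.02,0,0,0],
  [0.3,0,0,0.015,0,0,0],
  [0.3,0,0,0.005,0,0,0],
  [0.3,0.01,0,0,0,0,0],
  [0.3,0.015,0,0,0,0,0],
  [0.3,0.015,0,0,0,0,0],
  [0.3,0.015,0,0,0,0,0],
  [0.3,0.015,0,0,0,0,0],
  [0.3,0.01,0,0,0,0,0],
  [0.3,0,0,0,0,0,0],
  [0.3,0,0,0,0,0,0],
  [0.3,0,0,0,0,0,0],
  [0.3,0,0,0,0,0,0],
])

```text
time_s: 15.08
tcp_pos: [0.5375, -0.2792, 0.2068]
eef_rot: [-180.0, 0.2, -134.0]
contact_force: [-0.3, 0.3, -2.1]
gripper_width: 0.0438
gripper_force: 35.0
```

Run:
```python
from h import *
go([.537,-.280,.205],-134)
c=capture("scene");f=c["frame"];W=world(c);t=capture("top")["frame"];s=get_state();print(abs(s["qd"]).max())
s=s["tcp_pos"];W=W[np.isfinite(W[...,2])]
n=np.array([.695,.719]);d=(W[:,:2]-[.4813,-.3372])@n;l=(W[:,:2]-[.4813,-.3372])@[-n[1],n[0]]
P=W[(d>.05)&(d<.11)&(abs(l)<.09)&(W[:,2]<s[2]-.028)&(W[:,2]>.06)]
d=(P[:,:2]-[.4813,-.3372])@n;l=(P[:,:2]-[.4813,-.3372])@[-n[1],n[0]]
v=np.linalg.svd(P-P.mean(0))[2][2]
print(len(P),"front face d",np.median(d),"lat",np.percentile(l,[1,99]),"z",np.percentile(P[:,2],[1,99]),v.round(3),np.degrees(np.arctan2(v[1],v[0])))
cv2.imwrite("pics/a5.png",np.hstack([cv2.resize(f[80:230,90:240],(400,400)),cv2.resize(t[120:270,270:420],(400,400))])[...,::-1])
```

```text
t 15.0833 pos [ 0.5375 -0.2792  0.2068] rot [-1.7997e+02  1.7000e-01 -1.3397e+02] w 0.0438 gf 35.0 F [-0.3  0.3 -2.1]
shift(norm) [ 0.0009 -0.0002  0.0018] rot deg [-0.03  0.17  0.03] norm [-0.0004  0.0019  0.0003]
0.09946023399270211
1034 front face d 0.0863372035208772 lat [-0.0716548   0.06796801] z [0.08232476 0.17797774] [0.703 0.711 0.01 ] 45.33461386725096
```

View pics/a5.png

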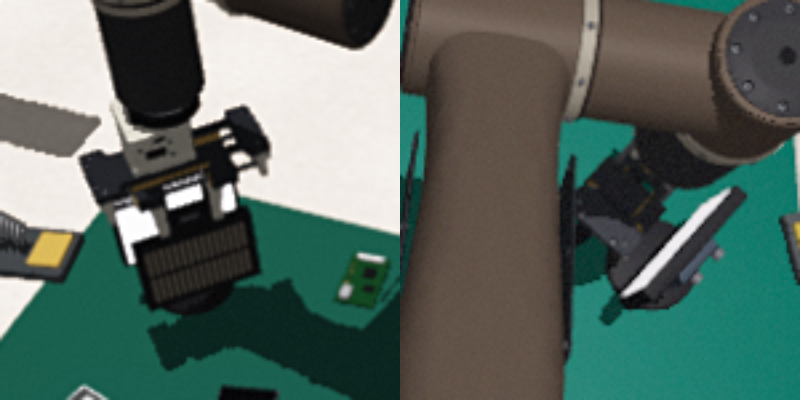

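The cassette hangs upright in front of the lit face, centred and parallel to it, with its centre about 77 mm away. The panel hasn't moved and the arm is still, so I'm handing in.

```bash
python3 -c "
from plant import close_job
print(close_job())"
```

```text
the job is handed in; nothing more can be done
None
```

I opened the cover back to its stop, drew the cassette out, and handed the job in at about 15 s with the gripper holding it upright, square and centred about 8 cm in front of the lit panel. No verdict came back.

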